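Cap the sample pots and pack them in the specimen case

TASK

Pack the snap-cap sample pots: while a pot still stands on the bench press its cap fully home, and only then put it in the specimen case. With the lid opened wide, stand every pot upright on the floor of the case with its cap still home, then lower the hinged lid gently until it rests shut on the rim; leave the other things on the bench where they are.

Things in the scene. Friction and masses are not known exactly. Their poses are not given: they have to be found in the camera images.
- pot_a_mid (a point): centre of one of the two taller snap-cap sample pots: an upright amber cylinder 34 mm in diameter (0.07 kg) with a ribbed white cap of the same diameter, 54 mm high in all with the cap home (glass 42 mm, cap 12 mm). The point lies on the axis 27 mm above the underside; z up the axis. Pots may be absent.
- pot_a_top (a point): middle of the flat top of that pot's cap; 54 mm above the pot's underside when home, higher by the cap's joint value.
- pot_a_cap (a joint): how far the cap is raised along the pot's axis, m: 0 = fully home (skirt on the glass shoulder), 0.008 = topmost; it starts 5 to 8 mm up, with the narrower neck showing below it. A snug slide that needs about 7 N to move and stays where it is left; it never comes right off.
- pot_b_mid (a point): centre of one of the two taller snap-cap sample pots: an upright amber cylinder 34 mm in diameter (0.07 kg) with a ribbed white cap of the same diameter, 54 mm high in all with the cap home (glass 42 mm, cap 12 mm). The point lies on the axis 27 mm above the underside; z up the axis. Pots may be absent.
- pot_b_top (a point): middle of the flat top of that pot's cap; 54 mm above the pot's underside when home, higher by the cap's joint value.
- pot_b_cap (a joint): how far the cap is raised along the pot's axis, m: 0 = fully home (skirt on the glass shoulder), 0.008 = topmost; it starts 5 to 8 mm up, with the narrower neck showing below it. A snug slide that needs about 7 N to move and stays where it is left; it never comes right off.
- pot_c_mid (a point): centre of one of the two shorter snap-cap sample pots: an upright amber cylinder 34 mm in diameter (0.07 kg) with a ribbed white cap of the same diameter, 38 mm high in all with the cap home (glass 26 mm, cap 12 mm). The point lies on the axis 19 mm above the underside; z up the axis. Pots may be absent.
- pot_c_top (a point): middle of the flat top of that pot's cap; 38 mm above the pot's underside when home, higher by the cap's joint value.
- pot_c_cap (a joint): how far the cap is raised along the pot's axis, m: 0 = fully home (skirt on the glass shoulder), 0.008 = topmost; it starts 5 to 8 mm up, with the narrower neck showing below it. A snug slide that needs about 7 N to move and stays where it is left; it never comes right off.
- pot_d_mid (a point): centre of one of the two shorter snap-cap sample pots: an upright amber cylinder 34 mm in diameter (0.07 kg) with a ribbed white cap of the same diameter, 38 mm high in all with the cap home (glass 26 mm, cap 12 mm). The point lies on the axis 19 mm above the underside; z up the axis. Pots may be absent.
- pot_d_top (a point): middle of the flat top of that pot's cap; 38 mm above the pot's underside when home, higher by the cap's joint value.
- pot_d_cap (a joint): how far the cap is raised along the pot's axis, m: 0 = fully home (skirt on the glass shoulder), 0.008 = topmost; it starts 5 to 8 mm up, with the narrower neck showing below it. A snug slide that needs about 7 N to move and stays where it is left; it never comes right off.
- case_floor (a point): grey open-topped specimen case, outside 144 mm (its x) by 198 mm (its y) by 64 mm high, fixed to the bench. The point is the middle of its inner floor, 5 mm above the bench; the inside is 136 by 190 mm, walls 4 mm, flat floor, no dividers. x points from the bar side to the hinge side, y along the hinge, z up.
- lid_hinge (a point): point on the hinge axis of the lid, at the middle of the case's far rim, 75 mm along the case's x from its middle and 64 mm above the bench; the hinge axis runs along the y of this frame.
- lid_bar (a point): middle of the round steel pull bar of the lid (10 mm in diameter, 94 mm long along the hinge's y, on two 8 mm arms 90 mm apart), standing 45 mm out in front of the lid's front edge in the plane of the lid: 194 mm from the hinge axis, 2.5 mm above it when shut (67 mm above the bench). It turns with the lid.
- case_lid (a joint): angle of the 5 mm thick flat lid, rad: 0 = shut, resting on the rim; 1.57 = upright; stop at 1.8. It starts between shut and a little ajar (0.15). A friction hinge: the lid stays at any angle it is left at; about 3 N at the bar moves it. A pot whose cap is raised may be too tall for the lid to shut over.
- timer: white bench timer, 66x66x18 mm, a bystander to be left alone; origin at the centre of its underside.
- marker: black marker pen, 135x14x12 mm, a bystander to be left alone; origin at the centre of its underside.
- paddle: dark sealing paddle, 90x50x15 mm, a bystander to be left alone; origin at the centre of its underside.
- usb_stick: small red memory stick, 53x19x9 mm, a bystander to be left alone; origin at the centre of its underside.
- petri: petri dish, 90 mm across, 16 mm high, a bystander to be left alone; origin at the centre of its underside.

How it is judged:
By the outcome, as a careful person would: the job done as asked, in the order asked, and still so for the second after the job is handed in, with the robot touching nothing.
Of pot_a, pot_b, pot_c, pot_d only 2 to 4 are there at a start; the rules pass over those that are not, and their reading is None.
At some moment in a run one of pot_a, pot_b, pot_c, pot_d may be knocked a few centimetres aside while the robot is not near it.
It also fails if it takes over 210 s, if anything falls off the work surface, if the arm or the gripper's body presses on something with over 40 N, if the wrist force passes 120 N, or if a joint passes its speed limit or range.

ROBOT

A 7-joint arm with a two-finger parallel gripper is mounted at the origin on a cart in front of the work surface, level with it; the furniture and walls round the work are solid. World frame = base frame: x ahead of the robot, y to its left, z up, the work surface at z = 0. Lengths are in mm, angles in degrees, forces in N, time in s.
With the tool pointing down it reaches from about 425 to 925 mm from the base axis. Payload 6.8 kg.
Tool frame: the origin (TCP) lies midway between the tips of the shut fingers; the grasp point (between the pads) lies 19 mm behind it (bot.grip_point_offset is the distance from the TCP to the grasp point, in mm); z points along the fingers, y is the direction in which the jaws open and shut (so a half turn about z gives the same grasp; the last joint's range is limited). The gripper opens to 85 mm and grips with 20 to 120 N. Pads are 22 mm wide; open, the fingers measure 114 mm over their backs; the gripper's body (76 mm by 85 mm) begins 54 mm behind the grasp point. The pads swing forward as they close: fully open they stand 13 mm farther back than shut.
Start: joints at [-75.12, 27.33, 1.283, 89.118, -0.659, 63.558, -4.761], TCP at [242.703, 629.875, 231.308] pointing down, gripper open.
Joint ranges: [-169.35, 169.35], [-19.33, 120.38], [-80.79, 83.38], [13.8, 139.57], [-78.32, 258.32], [9.67, 109.79], [-169.56, 169.56]. Speed limits (degrees/s): [136.94, 136.94, 180, 180, 180, 180, 180].

INTERFACE

Orientations are given as [roll, pitch, yaw] about the fixed x, y, z axes, in that order (R = Rz(yaw) Ry(pitch) Rx(roll)).
In Python, from plant import bot gives the robot as it stands. The module is installed in compiled form; this text tells all that it offers.
- The arm moves only by the shell command python3 -m handwheel 'ROWS' [FORCE]. ROWS is JSON, a list that holds one entry, the list of rows, each a list of 7 numbers: the turn, a rotation vector about the tool's x, y, z each as a share of 6 degrees, from -1 to 1, then the shift along the tool's x, y, z each as a share of 0.04 m, from -1 to 1, then the finger opening in mm, from 0 to 85.4. A call has exactly 5 rows; each row shifts and turns the pose as measured when the row begins, along the tool's axes as they then stand; what a row does not reach is not made up. A row lasts 1/8 s, in which the tool goes at most 62.5 mm and 10.7 degrees, less where a joint would pass 70% of its speed; a pose out of reach is approached as far as the arm can. A call with a number of a shift or a turn outside -1 to 1 is refused whole. A call with a gripper value outside its range is refused whole. The fingers move at their own pace and stop on an object; FORCE is the grip in N (left out, the last holds). Time passes only in rows, so rows that do not move let the fingers close, or fill a call up. It gives the time, the measured TCP pose, the force and the opening at its end, in the units of the state.
- bot.get_state(): the state, without advancing time (a new reading comes with each control period).
- bot.read_camera(name): name is "scene" or "top" or "wrist"; returns the picture (480x640x3 uint8, red, green, blue); there is no depth.
- bot.camera_info(name): a dict with "intrinsics" (3x3 intrinsics, pixels), "T" (4x4, takes a point from camera to world coordinates); the wrist camera has in their place "mount" (4x4, takes a point from camera to tool coordinates, whose origin is the TCP and whose axes are the flange's). Camera axes: x right, y up, looking along -z (the intrinsics and any distortion apply to the point x, -y, -z); pixel columns grow to the right and rows downward; lengths in mm; the calibration is good to about 2 mm. The wrist camera is an equidistant fisheye: a pixel r from the principal point sees the ray r / f radians off the axis. A picture is of the moment at which its call begins: read the wrist's pose just before it. camera_info takes no time and is no camera call.
- bot.job_done(): hands the job in, once; it reports no verdict.
The state is a dict: "t": time; "joint_pos": joint angles; "joint_velocities": joint speeds; "joint_torque": joint torques, N m; "tcp_pos": TCP position; "ee_rot": TCP orientation; "contact_force": force on the tool from outside, world axes, zero at the start; "torque": the same for the moment, N m; "finger_gap": finger opening in mm.
Only numpy, scipy, OpenCV 4.12 (cv2) and the standard library are available. Lean on these libraries where they do the work, as an engineer would, in place of code of your own. Each camera call takes 0.05 s, during which the arm holds its last target. There are 200 camera calls.

## Working session

There is one attempt and no reset: what is moved stays moved. The work goes in short steps, Python scripts to look and compute and a shell command to move; the robot and the scene stay as the last step left them, time stands still between calls to the robot, and variables do not carry over. Pictures are saved under pics/ and viewed, about 12 in all and at most 16, crops included, and the job is handed in when it is done.

```bash
mkdir -p pics && ls && python3 - <<'E'
from plant import bot
import cv2,numpy as np
s=bot.get_state()
for k in s: print(k,np.round(s[k],3))
for n in("scene","top","wrist"):
    im=bot.read_camera(n); cv2.imwrite(f"pics/{n}0.png",im[:,:,::-1])
    print(n,{k:np.round(v,3).tolist() if not isinstance(v,str) else v for k,v in bot.camera_info(n).items()})
print(bot.grip_point_offset)
E
```

```text
pics
t 0.0
joint_pos [-75.12   27.378   1.282  89.178  -0.657  63.559  -4.763]
joint_velocities [ 0.033 -0.09  -0.044  0.095 -0.031  0.005  0.016]
joint_torque [-1.0000e-03 -5.9645e+01  1.6080e+00 -2.8120e+01  1.2000e-02  9.0000e-03
  0.0000e+00]
tcp_pos [242.542 629.281 230.309]
ee_rot [-1.79893e+02  1.10000e-02  1.58924e+02]
contact_force [ 0.853 -0.349 -0.116]
torque [ 0.018  0.006 -0.002]
finger_gap 85.366
scene {'intrinsics': [[490.267, 0.0, 319.27], [0.0, 490.267, 236.63], [0.0, 0.0, 1.0]], 'T': [[0.778, 0.471, -0.416, 104.092], [-0.628, 0.602, -0.493, -365.339], [0.018, 0.645, 0.764, 845.521], [0.0, 0.0, 0.0, 1.0]]}
top {'intrinsics': [[589.07, 0.0, 322.396], [0.0, 589.07, 243.103], [0.0, 0.0, 1.0]], 'T': [[0.011, 0.997, -0.071, 424.406], [-1.0, 0.011, -0.006, 129.649], [-0.005, 0.071, 0.997, 1603.145], [0.0, 0.0, 0.0, 1.0]]}
wrist {'intrinsics': [[371.648, 0.0, 315.317], [0.0, 371.648, 229.98], [0.0, 0.0, 1.0]], 'mount': [[0.0, 0.956, 0.292, 73.07], [1.0, -0.001, 0.0, 0.786], [0.0, 0.292, -0.956, -142.176], [0.0, 0.0, 0.0, 1.0]]}
18.700000000000003
```

View pics/top0.png

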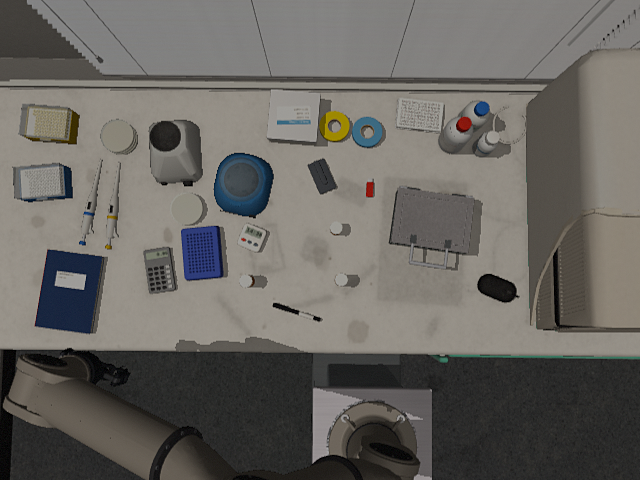

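View pics/scene0.png

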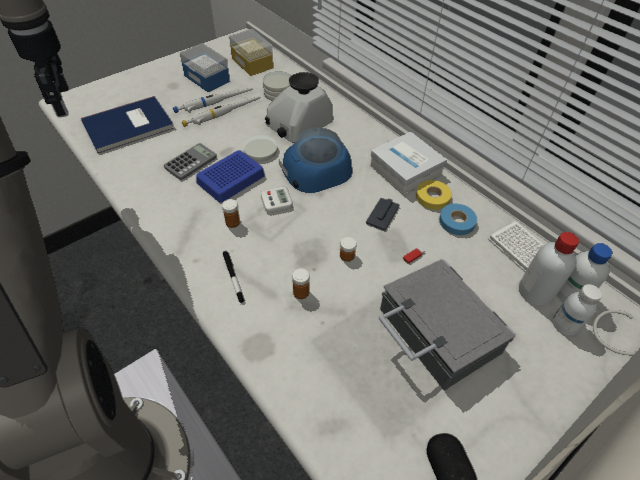

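Top view: three pots with their caps at about (248,281), (343,280) and (337,229), the case at (435,220) with its bar at (430,265). Scene view: the pots at (231,213), (301,283) and (348,248).

```bash
cat > h.py <<'E'
import numpy as np,cv2
from plant import bot
from scipy.spatial.transform import Rotation as Ro
CI={n:bot.camera_info(n) for n in("scene","top","wrist")}
def ray(n,u,v,pose=None):
    c=CI[n];K=c["intrinsics"];x=(u-K[0][2])/K[0][0];y=(v-K[1][2])/K[1][1]
    if n=="wrist":
        r=np.hypot(x,y);s=np.sin(r)/r if r>1e-9 else 1
        d=np.array([x*s,-y*s,-np.cos(r)]);P=np.eye(4)
        P[:3,:3]=Ro.from_euler("xyz",pose["ee_rot"],degrees=True).as_matrix();P[:3,3]=pose["tcp_pos"]
        T=P@np.array(c["mount"])
    else: d=np.array([x,-y,-1.]);T=np.array(c["T"])
    d=T[:3,:3]@d
    return T[:3,3],d/np.linalg.norm(d)
def plane(n,u,v,z,pose=None):
    o,d=ray(n,u,v,pose);return o+d*(z-o[2])/d[2]
def tri(p,q):
    A=np.zeros((3,3));b=np.zeros(3)
    for n,u,v in(p,q):
        o,d=ray(n,u,v);M=np.eye(3)-np.outer(d,d);A+=M;b+=M@o
    x=np.linalg.solve(A,b);e=[np.linalg.norm(np.cross(x-ray(*k)[0],ray(*k)[1])) for k in(p,q)]
    return x,e[0]
def proj(n,X,pose=None):
    c=CI[n];K=np.array(c["intrinsics"])
    if n=="wrist":
        P=np.eye(4);P[:3,:3]=Ro.from_euler("xyz",pose["ee_rot"],degrees=True).as_matrix();P[:3,3]=pose["tcp_pos"]
        T=P@np.array(c["mount"])
    else:T=np.array(c["T"])
    p=np.linalg.inv(T)@np.append(X,1);x,y,z=p[0],-p[1],-p[2]
    if n=="wrist":
        r=np.hypot(x,y);a=np.arctan2(r,z);x,y=x/r*a,y/r*a
    else:x,y=x/z,y/z
    return K[0][0]*x+K[0][2],K[1][1]*y+K[1][2]
def go(dst,yaw=None):
    """tool-axis shift (mm, in shares of 40) to dst, and yaw turn in shares of 6deg"""
    s=bot.get_state();R=Ro.from_euler("xyz",s["ee_rot"],degrees=True).as_matrix()
    if yaw is not None:
        Rt=Ro.from_euler("xyz",[180,0,yaw],degrees=True).as_matrix()
        w=Ro.from_matrix(R.T@Rt).as_rotvec(degrees=True);print("turn shares of 6:",np.round(w/6,2));R=Rt
    print("tcp",np.round(s["tcp_pos"],1),"rot",np.round(s["ee_rot"],1),"F",np.round(s["contact_force"],1),"gap",round(s["finger_gap"],1),"t",s["t"])
    print("shift shares of 40 (after turn):",np.round(R.T@(np.array(dst)-s["tcp_pos"])/40,2))
E
python3 - <<'E'
from h import *
t=cv2.imread("pics/top0.png");s=cv2.imread("pics/scene0.png")
def blob(im,u,v,r,show=1):
    c=im[v-r:v+r,u-r:u+r].astype(int);hsv=cv2.cvtColor(c.astype(np.uint8),cv2.COLOR_BGR2HSV)
    m=((c.min(2)>185)&(hsv[...,1]<30)).astype(np.uint8)
    n,l,st,ce=cv2.connectedComponentsWithStats(m)
    return [(st[i,4],*np.round(ce[i]+[u-r,v-r],1),st[i,2],st[i,3]) for i in range(1,n) if st[i,4]>25]
for u,v in((248,281),(343,280),(337,229)):print("top",blob(t,u,v,14), plane("top",u,v,50).round())
for u,v in((231,206),(301,276),(348,243)):print("scn",blob(s,u,v,14))
a=cv2.resize(t[165:300,220:500],None,fx=2.8,fy=2.8,interpolation=cv2.INTER_CUBIC)
b=cv2.resize(s[190:390,210:520],None,fx=2.5,fy=2.5,interpolation=cv2.INTER_CUBIC)
cv2.imwrite("pics/z1.png",a);cv2.imwrite("pics/z2.png",b);print(a.shape,b.shape)
E
```

```text
top [] [432. 333.  50.]
top [] [438.  83.  50.]
top [] [572. 100.  50.]
scn [(np.int32(93), np.float64(229.1), np.float64(203.7), np.int32(13), np.int32(9))]
scn [(np.int32(148), np.float64(300.2), np.float64(274.4), np.int32(15), np.int32(13))]
scn [(np.int32(126), np.float64(347.9), np.float64(242.2), np.int32(15), np.int32(12))]
(378, 784, 3) (500, 775, 3)
```

View pics/z1.png

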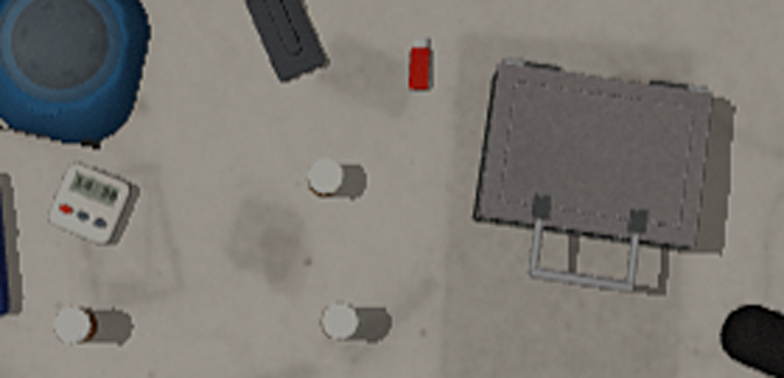

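View pics/z2.png

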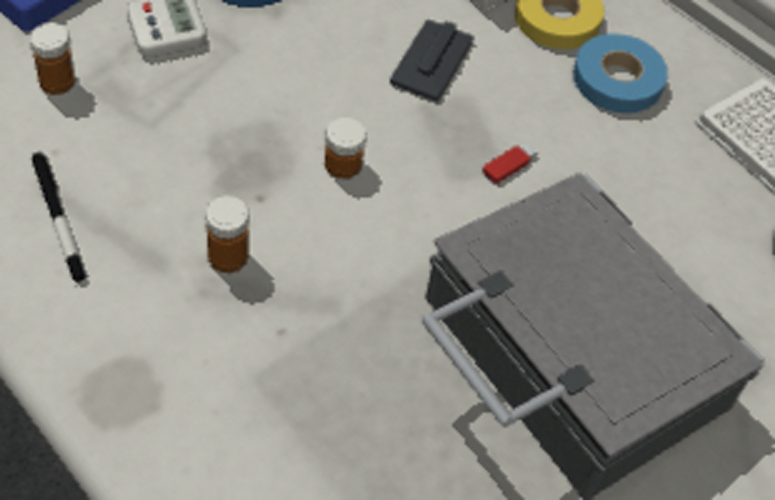

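```bash
python3 - <<'E'
from h import *
T=lambda x,y:("top",220+(x-.9)/2.8,165+(y-.9)/2.8)
S=lambda x,y:("scene",210+(x-.75)/2.5,190+(y-.75)/2.5)
for n,a,b in[("p1",(72,323),(49,35)),("p2",(341,321),(228,211)),("p3",(325,177),(346,132)),
 ("barL",(533,273),(429,320)),("barR",(631,287),(507,419)),("FL",(477,218),(437,243)),("FR",(691,246),(603,458)),("BL",(499,64),(583,177)),("BR",(711,90),(760,362))]:
    x,e=tri(T(*a),S(*b));print(n,x.round(1),"err",round(e,1))
E
```

```text
p1 [434.7 338.9  60. ] err 0.1
p2 [440.1  87.2  64.1] err 0.8
p3 [577.  102.6  44.3] err 1.4
barL [486.1 -88.8  83.8] err 1.0
barR [ 473.8 -178.3   85.8] err 0.6
FL [538.7 -39.7  76.8] err 3.6
FR [ 512.  -235.9   71.5] err 0.8
BL [684.5 -61.   63.4] err 2.8
BR [ 659.1 -256.6   66.8] err 0.8
```

```bash
python3 -c "
from h import *
go([434.7,338.9,110])"
```

```text
tcp [242.5 629.5 230.5] rot [-179.9    0.   158.9] F [-0.2 -1.  -1. ] gap 85.2 t 0.15
shift shares of 40 (after turn): [-7.09 -5.05  3.02]
```

```bash
python3 -m handwheel '[[[0,0,0,-0.8,-0.55,0.2,0],[0,0,0,-0.8,-0.55,0.2,0],[0,0,0,-0.8,-0.55,0.2,0],[0,0,0,-0.8,-0.55,0.2,0],[0,0,0,-0.8,-0.55,0.2,0]]]' 60 && python3 -m handwheel '[[[0,0,0,-0.7,-0.5,0.2,0],[0,0,0,-0.7,-0.5,0.2,0],[0,0,0,-0.7,-0.5,0.2,0],[0,0,0,-0.6,-0.5,0.3,0],[0,0,0,0,0,0,0]]]' && python3 - <<'E'
from h import *
go([434.7,338.9,110])
p=bot.get_state();im=bot.read_camera("wrist");cv2.imwrite("pics/w1.png",im[:,:,::-1])
print(proj("wrist",[434.7,338.9,60],p))
E
```

```text
t: 0.78
tcp_pos: [351.8, 467.6, 188.1]
ee_rot: [-179.9, -0.1, 159.3]
contact_force: [-0.3, 0.4, 0.5]
finger_gap: -0.2
t: 1.4
tcp_pos: [428.1, 346.0, 149.6]
ee_rot: [-179.7, -0.1, 159.0]
contact_force: [-0.1, 0.1, -0.1]
finger_gap: 0.1
tcp [428.1 346.  149.6] rot [-1.797e+02 -1.000e-01  1.590e+02] F [-0.1  0.1 -0.1] gap 0.1 t 1.4
shift shares of 40 (after turn): [-0.22 -0.1   0.99]
(np.float64(308.58486471999663), np.float64(246.0697557634301))
```

View pics/w1.png

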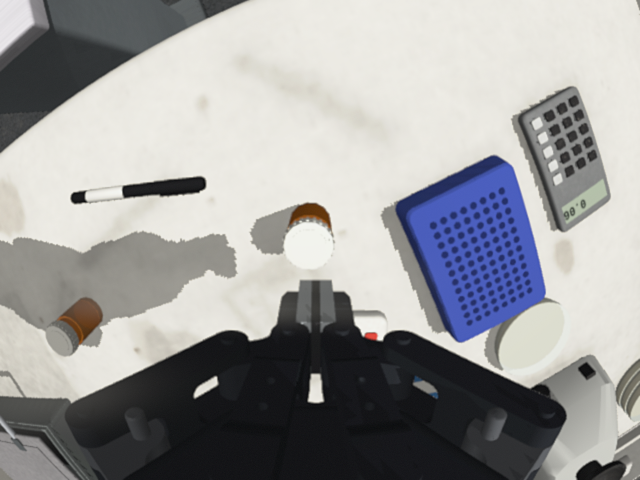

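The wrist view shows pot 1's cap at (309,246), which is where it was predicted. Next I press.

```bash
python3 -m handwheel '[[[0,0,0,-0.22,-0.1,0.5,0],[0,0,0,0,0,0.7,0],[0,0,0,0,0,0.6,0],[0,0,0,0,0,0.3,0],[0,0,0,0,0,0,0]]]' && python3 -m handwheel '[[[0,0,0,0,0,0.06,0],[0,0,0,0,0,0.06,0],[0,0,0,0,0,0.06,0],[0,0,0,0,0,0.06,0],[0,0,0,0,0,0.06,0]]]'
```

```text
t: 2.08
tcp_pos: [432.4, 348.8, 66.1]
ee_rot: [179.8, -0.1, 159.6]
contact_force: [-0.6, -0.2, 0.4]
finger_gap: 0.0
t: 2.7
tcp_pos: [434.2, 351.7, 57.6]
ee_rot: [179.4, -0.0, 159.6]
contact_force: [-1.4, -0.6, 6.6]
finger_gap: 0.1
```

```bash
python3 -m handwheel '[[[0,0,0,0,0,-0.3,0],[0,0,0,0,0,-0.1,0],[0,0,0,0,0,0,0],[0,0,0,0,0,0,0],[0,0,0,0,0,0,0]]]' && python3 - <<'E'
from h import *
go([434.7,338.9,70],159)
for k in range(3):
  p=bot.get_state();im=bot.read_camera("wrist")
cv2.imwrite("pics/w2.png",im[100:340,180:440,::-1])
print(proj("wrist",[434.7,338.9,56],p),p["tcp_pos"])
E
```

```text
t: 3.32
tcp_pos: [434.5, 351.5, 75.0]
ee_rot: [179.4, 0.0, 159.6]
contact_force: [-0.2, 0.4, -0.2]
finger_gap: -0.1
turn shares of 6: [0.1 0.  0.1]
tcp [434.5 351.5  75. ] rot [179.4   0.  159.6] F [-0.2  0.4 -0.2] gap -0.1 t 3.325
shift shares of 40 (after turn): [-0.12 -0.29  0.13]
(np.float64(289.0511707315109), np.float64(286.74243791923675)) [434.46949546 351.45249828  74.97932884]
```

View pics/w2.png

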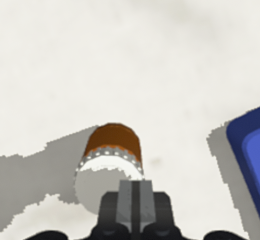

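Pot 1 still stands where it was, with its cap at about (287,282) in the full picture. The tool had drifted 12 mm in y, so I centre it again before pressing.

```bash
python3 -m handwheel '[[[0.1,0,0.1,-0.12,-0.29,0,0],[0,0,0,0,0,0,0],[0,0,0,0,0,0.1,0],[0,0,0,0,0,0.1,0],[0,0,0,0,0,0.1,0]]]' && python3 -c "
from h import *
go([434.7,338.9,60],159)"
```

```text
t: 4.1
tcp_pos: [435.0, 337.7, 62.0]
ee_rot: [-179.9, 0.0, 158.9]
contact_force: [-0.7, 0.7, 0.4]
finger_gap: 0.3
turn shares of 6: [-0.01  0.   -0.01]
tcp [435.  337.7  62. ] rot [-179.9    0.   158.9] F [-0.7  0.7  0.4] gap 0.3 t 4.1
shift shares of 40 (after turn): [0.02 0.02 0.05]
```

```bash
python3 -m handwheel '[[[0,0,0,0.02,0.02,0.08,0],[0,0,0,0,0,0.08,0],[0,0,0,0,0,0.08,0],[0,0,0,0,0,0.08,0],[0,0,0,0,0,0.08,0]]]' && python3 -m handwheel '[[[0,0,0,0,0,0.1,0],[0,0,0,0,0,0.15,0],[0,0,0,0,0,0.2,0],[0,0,0,0,0,0.2,0],[0,0,0,0,0,0.2,0]]]'
```

```text
t: 4.72
tcp_pos: [437.6, 341.9, 54.4]
ee_rot: [179.7, 0.1, 158.9]
contact_force: [-7.8, -6.8, 35.8]
finger_gap: 0.2
t: 5.35
tcp_pos: [463.0, 368.8, 53.6]
ee_rot: [175.8, 1.7, 158.8]
contact_force: [3.1, 5.6, 17.6]
finger_gap: 0.1
```

```bash
python3 -m handwheel '[[[0,0,0,0,0,-0.8,0],[0,0,0,0,0,-0.8,0],[0,0,0,0,0,-0.5,0],[0,0,0,0,0,0,0],[0,0,0,0,0,0,0]]]' && python3 - <<'E'
from h import *
im=bot.read_camera("top");cv2.imwrite("pics/top2.png",im[:,:,::-1])
im=bot.read_camera("scene");cv2.imwrite("pics/s2.png",cv2.resize(im[170:390,190:500,::-1],None,fx=2.5,fy=2.5,interpolation=cv2.INTER_CUBIC))
go([434.7,338.9,130],159)
E
```

```text
t: 5.98
tcp_pos: [459.3, 366.1, 140.2]
ee_rot: [175.6, 1.7, 158.8]
contact_force: [-0.3, -0.4, -0.7]
finger_gap: -0.2
turn shares of 6: [ 0.74  0.29 -0.02]
tcp [459.3 366.  140. ] rot [175.6   1.7 158.8] F [ 0.5 -0.7  0.5] gap -0.1 t 6.075
shift shares of 40 (after turn): [ 0.33 -0.85  0.25]
```

View pics/s2.png

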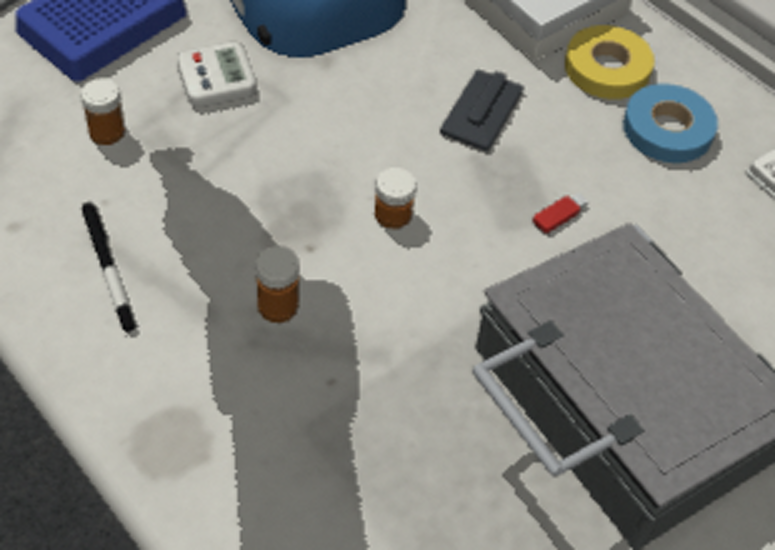

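Pot 1 still stands upright at crop (103,110) with no neck showing under its cap. On to pot 2.

```bash
python3 -m handwheel '[[[0.74,0.29,0,0,0,0,0],[0,0,1,0,0,0,0],[0,0,1,0,0,0,0],[0,0,1,0,0,0,0],[0,0,1,0,0,0,0]]]' && python3 -m handwheel '[[[0,0,1,0,0,0,0],[0,0,1,0,0,0,0],[0,0,1,0,0,0,0],[0,0,1,0,0,0,0],[0,0,0,0,0,0,0]]]' && python3 -c "
from h import *
go([440.1,87.2,120],110)"
```

```text
t: 6.7
tcp_pos: [457.2, 363.9, 133.9]
ee_rot: [-179.3, 0.0, 134.1]
contact_force: [-0.8, 1.4, -0.2]
finger_gap: -0.2
t: 7.32
tcp_pos: [455.0, 362.0, 128.0]
ee_rot: [-178.9, 0.6, 109.4]
contact_force: [0.5, 0.2, -0.4]
finger_gap: 0.0
turn shares of 6: [-0.19  0.11 -0.1 ]
tcp [455. 362. 128.] rot [-178.9    0.6  109.4] F [ 0.5  0.2 -0.4] gap 0.0 t 7.325
shift shares of 40 (after turn): [-6.33 -2.7   0.2 ]
```

```bash
python3 -m handwheel '[[[-0.2,0.1,-0.1,0,0,-0.1,0],[0,0,0,-0.9,-0.38,0,0],[0,0,0,-0.9,-0.38,0,0],[0,0,0,-0.9,-0.38,0,0],[0,0,0,-0.9,-0.38,0,0]]]' && python3 -m handwheel '[[[0,0,0,-0.9,-0.38,0,0],[0,0,0,-0.9,-0.38,0,0],[0,0,0,-0.9,-0.4,0,0],[0,0,0,0,0,0,0],[0,0,0,0,0,0,0]]]' && python3 -c "
from h import *
go([440.1,87.2,75],110)"
```

```text
t: 7.95
tcp_pos: [447.6, 204.8, 131.3]
ee_rot: [179.6, -0.1, 111.0]
contact_force: [0.8, 0.2, -0.5]
finger_gap: -0.1
t: 8.57
tcp_pos: [442.4, 80.3, 131.8]
ee_rot: [179.3, -0.1, 111.2]
contact_force: [0.9, -0.2, -0.0]
finger_gap: 0.1
turn shares of 6: [ 0.12 -0.02  0.2 ]
tcp [442.4  80.3 131.8] rot [ 1.793e+02 -1.000e-01  1.112e+02] F [ 0.9 -0.2 -0. ] gap 0.1 t 8.575
shift shares of 40 (after turn): [0.18 0.   1.42]
```

```bash
python3 -m handwheel '[[[0.12,0,0.2,0.18,0,0,0],[0,0,0,0,0,0.5,0],[0,0,0,0,0,0.5,0],[0,0,0,0,0,0.4,0],[0,0,0,0,0,0,0]]]' && python3 - <<'E'
from h import *
go([440.1,87.2,64],110)
p=bot.get_state();im=bot.read_camera("wrist")
cv2.imwrite("pics/w3.png",im[:,:,::-1])
u,v=proj("wrist",[440.1,87.2,63],p);print(u,v)
c=im.astype(int);m=((c.min(2)>200)|0).astype(np.uint8);hsv=cv2.cvtColor(im,cv2.COLOR_RGB2HSV)
a=((hsv[...,1]>150)&(hsv[...,0]<15)).astype(np.uint8);n,l,s,ce=cv2.connectedComponentsWithStats(a)
print([(s[i].tolist(),ce[i].round()) for i in range(1,n) if s[i,4]>100])
E
```

```text
t: 9.2
tcp_pos: [440.4, 95.5, 74.7]
ee_rot: [180.0, -0.2, 110.5]
contact_force: [0.2, -0.4, 1.4]
finger_gap: 0.1
turn shares of 6: [ 0.01 -0.04  0.08]
tcp [440.4  95.5  74.7] rot [180.   -0.2 110.5] F [ 0.2 -0.4  1.4] gap 0.1 t 9.2
shift shares of 40 (after turn): [-0.19 -0.08  0.27]
304.9559800458388 301.52768708185766
[([282, 230, 57, 39, 888], array([311., 250.])), ([479, 277, 50, 53, 965], array([497., 298.]))]
```

```bash
python3 -m handwheel '[[[0,0,0,-0.19,-0.08,0,0],[0,0,0,0,0,0,0],[0,0,0,0,0,0.1,0],[0,0,0,0,0,0.1,0],[0,0,0,0,0,0,0]]]' && python3 -c "
from h import *
go([440.1,87.2,60],110)"
```

```text
t: 9.88
tcp_pos: [441.9, 88.0, 68.5]
ee_rot: [179.7, -0.3, 110.5]
contact_force: [0.4, 0.2, -0.6]
finger_gap: 0.0
turn shares of 6: [ 0.05 -0.04  0.09]
tcp [441.9  88.   68.5] rot [179.7  -0.3 110.5] F [ 0.4  0.2 -0.6] gap 0.0 t 9.875
shift shares of 40 (after turn): [-0.   -0.05  0.21]
```

```bash
python3 -m handwheel '[[[0.05,0,0.08,0,-0.05,0.09,0],[0,0,0,0,0,0.09,0],[0,0,0,0,0,0.09,0],[0,0,0,0,0,0.08,0],[0,0,0,0,0,0.08,0]]]'; python3 -m handwheel '[[[0,0,0,0,-0.02,0.05,0],[0,0,0,0,0,0.04,0],[0,0,0,0,0,0.04,0],[0,0,0,0,0,0,0],[0,0,0,0,0,0,0]]]'
```

```text
t: 10.5
tcp_pos: [441.3, 87.6, 53.4]
ee_rot: [179.9, -0.4, 110.0]
contact_force: [-16.3, -4.3, 77.6]
finger_gap: -0.3
t: 11.12
tcp_pos: [441.6, 87.5, 54.6]
ee_rot: [179.8, -0.7, 109.8]
contact_force: [1.4, 0.2, -0.9]
finger_gap: -0.3
```

Pot 2's cap is home, with the tip at 53.4–54.6 mm. On to pot 3, more gently.

```bash
python3 -m handwheel '[[[0,0.1,0,0,0,-0.4,0],[0,0,0,0,0,-0.4,0],[0,0,0,-0.2,0.8,0,0],[0,0,0,0,0.8,0,0],[0,0,0,0,0.8,0,0]]]' && python3 -m handwheel '[[[0,0,0,-0.1,0.6,0,0],[0,0,0,0,0.4,0,0],[0,0,0,0,0,0,0],[0,0,0,0,0,0,0],[0,0,0,0,0,0,0]]]' && python3 -c "
from h import *
go([577,102.6,60],110)"
```

```text
t: 11.75
tcp_pos: [534.0, 111.7, 85.5]
ee_rot: [-179.9, -1.3, 109.8]
contact_force: [-0.1, -1.3, -0.1]
finger_gap: -0.1
t: 12.38
tcp_pos: [573.8, 122.2, 82.8]
ee_rot: [-179.8, -1.3, 109.9]
contact_force: [-0.3, 0.4, -0.2]
finger_gap: 0.0
turn shares of 6: [-0.04 -0.22 -0.02]
tcp [573.8 122.2  82.8] rot [-179.8   -1.3  109.9] F [-0.3  0.4 -0.2] gap 0.0 t 12.375
shift shares of 40 (after turn): [-0.49 -0.09  0.57]
```

```bash
python3 -m handwheel '[[[0,-0.22,0,-0.49,-0.09,0,0],[0,0,0,0,0,0.3,0],[0,0,0,0,0,0.3,0],[0,0,0,0,0,0,0],[0,0,0,0,0,0,0]]]' && python3 - <<'E'
from h import *
go([577,102.6,44],110)
p=bot.get_state();im=bot.read_camera("wrist")
cv2.imwrite("pics/w4.png",im[130:410,180:480,::-1])
print(proj("wrist",[577,102.6,44],p),p["tcp_pos"])
E
```

```text
t: 13.0
tcp_pos: [575.8, 100.2, 56.1]
ee_rot: [-179.7, 0.1, 109.8]
contact_force: [-0.4, 0.9, 1.2]
finger_gap: -0.3
turn shares of 6: [-0.05  0.02 -0.03]
tcp [575.8 100.2  56.1] rot [-1.797e+02  1.000e-01  1.098e+02] F [-0.4  0.9  1.2] gap -0.3 t 13.0
shift shares of 40 (after turn): [0.05 0.05 0.3 ]
(np.float64(316.3075099984834), np.float64(282.64098569929706)) [575.75158685 100.22853731  56.12911249]
```

View pics/w4.png

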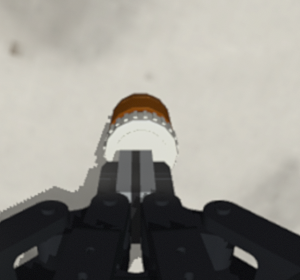

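The fingertips sit over pot 3's cap, whose centre is about crop (141,150), i.e. (321,280). The prediction was (316,283).

```bash
python3 -m handwheel '[[[0,0,0,0.04,0.06,0.15,0],[0,0,0,0,0,0.12,0],[0,0,0,0,0,0.06,0],[0,0,0,0,0,0.06,0],[0,0,0,0,0,0.05,0]]]'
```

```text
t: 13.68
tcp_pos: [578.2, 103.2, 39.5]
ee_rot: [-179.8, 0.1, 109.8]
contact_force: [-1.8, -0.8, 6.7]
finger_gap: -0.0
```

```bash
python3 -m handwheel '[[[0,0,0,0,0,0.05,0],[0,0,0,0,0,0.05,0],[0,0,0,0,0,0.05,0],[0,0,0,0,0,0.05,0],[0,0,0,0,0,0.05,0]]]';
```

```text
t: 14.3
tcp_pos: [578.6, 103.2, 38.0]
ee_rot: [-179.8, -0.2, 109.7]
contact_force: [-7.4, -1.6, 21.5]
finger_gap: 0.1
```

Home, at 38.0 mm and 21 N. Now the lid bar.

```bash
python3 -m handwheel '[[[0,0,0,0,0,-0.8,0],[0,0,0,0,0,-1,0],[0,0,0,0,0,-0.8,30],[0,0,1,0,0,0,30],[0,0,1,0,0,0,30]]]' && python3 -m handwheel '[[[0,0,1,0,0,0,30],[0,0,1,0,0,0,30],[0,0,0.6,0,0,0,30],[0,0,0,0,0,0,30],[0,0,0,0,0,0,30]]]' && python3 -c "
from h import *
go([480,-133.5,130],82.2)"
```

```text
t: 14.92
tcp_pos: [579.1, 102.8, 145.7]
ee_rot: [-179.8, -0.2, 97.4]
contact_force: [0.1, 0.9, 0.0]
finger_gap: 30.3
t: 15.55
tcp_pos: [578.8, 102.9, 145.4]
ee_rot: [-179.7, -0.2, 81.3]
contact_force: [-0.2, -1.3, -0.5]
finger_gap: 29.7
turn shares of 6: [-0.04 -0.03 -0.14]
tcp [578.8 102.9 145.4] rot [-179.7   -0.2   81.3] F [-0.2 -1.3 -0.5] gap 29.7 t 15.55
shift shares of 40 (after turn): [-6.19 -1.65  0.39]
```

```bash
python3 -m handwheel '[[[0,0,-0.14,-0.9,-0.25,0,30],[0,0,0,-0.9,-0.25,0,30],[0,0,0,-0.9,-0.25,0,30],[0,0,0,-0.9,-0.25,0,30],[0,0,0,-0.9,-0.25,0,30]]]' && python3 -m handwheel '[[[0,0,0,-0.9,-0.25,0,30],[0,0,0,-0.4,0,0,30],[0,0,0,0,0,0,30],[0,0,0,0,0,0,30],[0,0,0,0,0,0,30]]]' && python3 - <<'E'
from h import *
go([480,-133.5,95],82.2)
p=bot.get_state();im=bot.read_camera("wrist")
cv2.imwrite("pics/w5.png",im[:,:,::-1])
print(proj("wrist",[480,-133.5,84.8],p),proj("wrist",[486.1,-88.8,84],p))
E
```

```text
t: 16.18
tcp_pos: [504.7, -70.0, 145.0]
ee_rot: [-179.9, -0.2, 82.9]
contact_force: [0.5, -0.1, -0.1]
finger_gap: 29.9
t: 16.8
tcp_pos: [486.8, -123.5, 145.2]
ee_rot: [-179.9, -0.3, 82.9]
contact_force: [-0.4, 0.6, 0.1]
finger_gap: 30.2
turn shares of 6: [-0.02 -0.04  0.12]
tcp [ 486.8 -123.5  145.2] rot [-179.9   -0.3   82.9] F [-0.4  0.6  0.1] gap 30.2 t 16.8
shift shares of 40 (after turn): [-0.27 -0.13  1.26]
(np.float64(303.449173106244), np.float64(268.8627942842697)) (np.float64(303.7355654711051), np.float64(193.35179077591977))
```

View pics/w5.png

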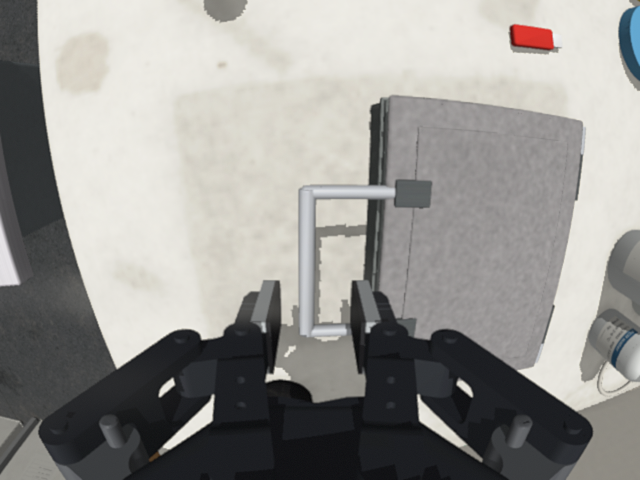

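The bar runs vertically at u≈307, v 187–330, about 2 mm further out in x than I estimated. I descend onto it.

```bash
python3 -m handwheel '[[[0,0,0.1,-0.27,-0.08,0.3,30],[0,0,0,0,0,0.5,30],[0,0,0,0,0,0.5,30],[0,0,0,0,0,0,30],[0,0,0,0,0,0,30]]]' && python3 -c "
from h import *
go([482,-133,68],82.2)"
```

```text
t: 17.48
tcp_pos: [481.2, -134.3, 89.9]
ee_rot: [-179.8, -0.2, 82.3]
contact_force: [0.3, 0.4, -1.2]
finger_gap: 30.4
turn shares of 6: [-0.03 -0.04  0.02]
tcp [ 481.2 -134.3   89.9] rot [-179.8   -0.2   82.3] F [ 0.3  0.4 -1.2] gap 30.4 t 17.475
shift shares of 40 (after turn): [0.03 0.02 0.55]
```

```bash
python3 -m handwheel '[[[0,0,0,0.02,0.02,0.3,30],[0,0,0,0,0,0.25,30],[0,0,0,0,0,0,8],[0,0,0,0,0,0,8],[0,0,0,0,0,0,8]]]' 25 && python3 -m handwheel '[[[0,0,0,0,0,0,0],[0,0,0,0,0,0,0],[0,0,0,0,0,0,0],[0,0,0,0,0,0,0],[0,0,0,0,0,0,0]]]' 25
```

```text
t: 18.1
tcp_pos: [480.0, -133.1, 66.5]
ee_rot: [-179.6, -0.3, 82.3]
contact_force: [0.4, 0.1, -0.4]
finger_gap: 8.8
t: 18.73
tcp_pos: [480.1, -133.1, 66.5]
ee_rot: [-179.6, -0.3, 82.3]
contact_force: [-2.2, -0.1, -1.4]
finger_gap: 8.6
```

```bash
python3 -m handwheel '[[[0,0,0,0,0.05,-0.4,0],[0,0,0,0,0.1,-0.43,0],[0,0,0,0,0.12,-0.4,0],[0,0,0,0,0.16,-0.4,0],[0,0,0,0,0,0,0]]]' && python3 -c "
from h import *
go([480,-133,66.5],82.2)"
```

```text
t: 19.35
tcp_pos: [500.0, -135.8, 137.4]
ee_rot: [-179.9, -0.3, 82.3]
contact_force: [-0.9, -1.0, 1.8]
finger_gap: 9.0
turn shares of 6: [-0.02 -0.04  0.02]
tcp [ 500.  -135.8  137.4] rot [-179.9   -0.3   82.3] F [-0.9 -1.   1.8] gap 9.0 t 19.35
shift shares of 40 (after turn): [ 0.   -0.51  1.77]
```

```bash
python3 -m handwheel '[[[0,0,0,0,0.35,-0.58,0],[0,0,0,0,0.54,-0.65,0],[0,0,0,0,0.65,-0.54,0],[0,0,0,0,0.7,-0.42,0],[0,0,0,0,0,0,0]]]' && python3 -c "
from h import *
go([480,-133,66.5],82.2)"
```

```text
t: 19.98
tcp_pos: [585.0, -147.5, 225.7]
ee_rot: [-179.3, -0.4, 82.3]
contact_force: [1.3, 0.4, -1.2]
finger_gap: 9.0
turn shares of 6: [-0.13 -0.07  0.01]
tcp [ 585.  -147.5  225.7] rot [-179.3   -0.4   82.3] F [ 1.3  0.4 -1.2] gap 9.0 t 19.975
shift shares of 40 (after turn): [ 0.   -2.65  3.98]
```

```bash
python3 -m handwheel '[[[-0.1,0,0,0,0.9,-0.25,0],[0,0,0,0,0.83,-0.15,0],[0,0,0,0,0.84,0,0],[0,0,0,0,0.45,0.07,0],[0,0,0,0,0,0,0]]]' && python3 -c "
from h import *
go([480,-133,66.5],82.2)"
```

```text
t: 20.6
tcp_pos: [702.2, -163.9, 241.3]
ee_rot: [-179.7, -0.7, 82.1]
contact_force: [2.2, 0.2, 1.6]
finger_gap: 8.7
turn shares of 6: [-0.04 -0.11 -0.01]
tcp [ 702.2 -163.9  241.3] rot [-179.7   -0.7   82.1] F [2.2 0.2 1.6] gap 8.7 t 20.6
shift shares of 40 (after turn): [ 0.01 -5.61  4.37]
```

```bash
python3 -m handwheel '[[[0,0,0,0,0,0,30],[0,0,0,0,0,0,30],[0,0,0,0,0,0,30],[0,0,0,0,0,-0.6,30],[0,0,0,0,0,-0.8,30]]]' && python3 -m handwheel '[[[0,0,0,0,-1,-0.3,70],[0,0,0,0,-1,0,70],[0,0,0,0.3,-1,0,70],[0,0,0,0.9,-1,0,70],[0,0,0,0.9,-0.8,0,70]]]' && python3 - <<'E'
from h import *
im=bot.read_camera("top");cv2.imwrite("pics/top3.png",im[:,:,::-1])
im2=bot.read_camera("scene");cv2.imwrite("pics/s3.png",im2[:,:,::-1])
a=cv2.resize(im[165:300,220:500,::-1],None,fx=2,fy=2);b=im2[170:430,190:540,::-1];b=cv2.resize(b,(560,416))
cv2.imwrite("pics/c3.png",np.vstack([a,b])[:600]);print(a.shape)
go([440,87,120],70)
E
```

```text
t: 21.22
tcp_pos: [697.5, -163.7, 293.3]
ee_rot: [-179.2, -0.7, 82.0]
contact_force: [-0.3, -0.2, 0.2]
finger_gap: 29.9
t: 21.85
tcp_pos: [514.4, -55.8, 310.6]
ee_rot: [-179.5, -0.7, 81.7]
contact_force: [1.0, 0.7, -0.3]
finger_gap: 69.9
(270, 560, 3)
turn shares of 6: [-0.12 -0.12  2.02]
tcp [513.7 -52.1 310.5] rot [-179.4   -0.8   82.1] F [-1.1 -0.6 -0.2] gap 70.5 t 21.95
shift shares of 40 (after turn): [ 2.64 -2.92  4.76]
```

View pics/c3.png

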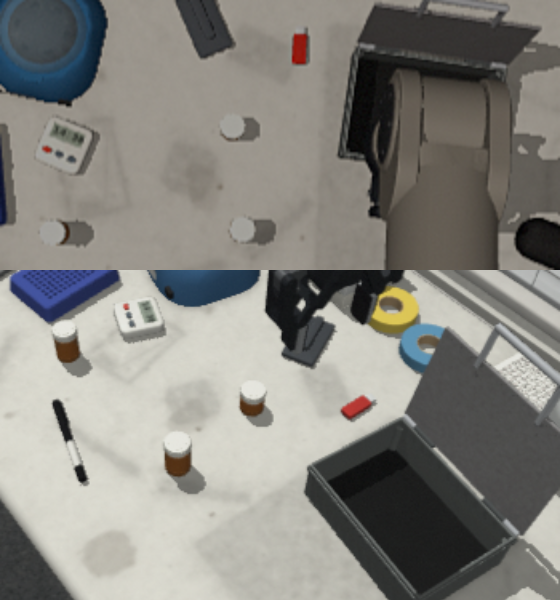

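The lid stands wide open on its own, and the pots have not moved: in the top picture they are at (247,281), (341,280) and (336,228). I pick pot 2, keeping yaw 82.

```bash
python3 -m handwheel '[[[-0.1,-0.1,0,0.7,-0.45,0.9,60],[0,0,0,0.7,-0.45,0.9,60],[0,0,0,0.7,-0.45,0.9,60],[0,0,0,0.7,-0.4,0.9,60],[0,0,0,0.4,-0.3,0.9,60]]]' && python3 -c "
from h import *
go([440.6,87.2,80],82.2)"
```

```text
t: 22.58
tcp_pos: [452.5, 88.4, 130.6]
ee_rot: [179.3, -0.5, 81.9]
contact_force: [0.3, 0.6, -0.2]
finger_gap: 60.2
turn shares of 6: [ 0.11 -0.08 -0.06]
tcp [452.5  88.4 130.6] rot [179.3  -0.5  81.9] F [ 0.3  0.6 -0.2] gap 60.2 t 22.575
shift shares of 40 (after turn): [-0.07 -0.29  1.26]
```

```bash
python3 -m handwheel '[[[0.11,-0.08,-0.06,-0.07,-0.29,0,60],[0,0,0,0,0,0.4,60],[0,0,0,0,0,0.4,60],[0,0,0,0,0,0.2,60],[0,0,0,0,0,0,60]]]' && python3 - <<'E'
from h import *
go([440.6,87.2,12],82.2)
p=bot.get_state();im=bot.read_camera("wrist")
cv2.imwrite("pics/w6.png",im[100:430,130:510,::-1])
print(proj("wrist",[440.6,87.2,54],p))
E
```

```text
t: 23.2
tcp_pos: [440.6, 84.2, 91.1]
ee_rot: [-180.0, 0.1, 82.1]
contact_force: [0.6, 0.5, 0.6]
finger_gap: 59.9
turn shares of 6: [-0.01  0.02 -0.01]
tcp [440.6  84.2  91.1] rot [-1.80e+02  1.00e-01  8.21e+01] F [0.6 0.5 0.6] gap 59.9 t 23.2
shift shares of 40 (after turn): [ 0.07 -0.01  1.98]
(np.float64(311.52953627027165), np.float64(261.4916230049709))
```

View pics/w6.png

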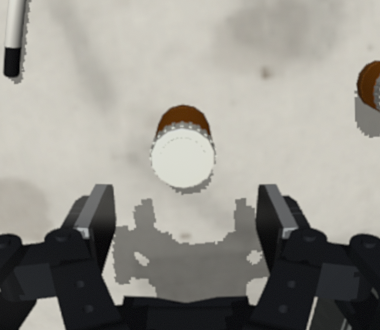

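The cap is centred between the open fingers, at full-picture (314,260). I descend and grip.

```bash
python3 -m handwheel '[[[0,0,0,0.07,0,0.4,60],[0,0,0,0,0,0.4,60],[0,0,0,0,0,0.4,60],[0,0,0,0,0,0.4,60],[0,0,0,0,0,0.15,60]]]' && python3 -c "
from h import *
go([440.6,87.2,5],82.2)"
```

```text
t: 23.88
tcp_pos: [442.7, 88.4, 18.1]
ee_rot: [179.8, 0.0, 82.2]
contact_force: [-0.8, 0.5, 0.7]
finger_gap: 60.1
turn shares of 6: [ 0.03  0.   -0.  ]
tcp [442.7  88.4  18.1] rot [179.8   0.   82.2] F [-0.8  0.5  0.7] gap 60.1 t 23.875
shift shares of 40 (after turn): [-0.04 -0.05  0.33]
```

```bash
python3 -m handwheel '[[[0,0,0,-0.04,-0.05,0.17,60],[0,0,0,0,0,0.14,60],[0,0,0,0,0,0,30],[0,0,0,0,0,0,25],[0,0,0,0,0,0,25]]]' 30 && python3 -m handwheel '[[[0,0,0,0,0,0,20],[0,0,0,0,0,0,20],[0,0,0,0,0,-0.6,20],[0,0,0,0,0,-0.8,20],[0,0,0,0,0,-0.8,20]]]' 30 && python3 -m handwheel '[[[0,0,0,0,0,-0.6,20],[0,0,0,0,0,-0.4,20],[0,0,0,-1,0,0,20],[0,0,0,-1,0.3,0,20],[0,0,0,-1,0.8,0,20]]]' && python3 -c "
from h import *
go([597.2-7.5,-149.5-54.5,90],82.2)"
```

```text
t: 24.5
tcp_pos: [440.9, 87.2, 5.3]
ee_rot: [179.8, -0.0, 82.2]
contact_force: [-0.8, -0.4, -0.8]
finger_gap: 33.4
t: 25.12
tcp_pos: [438.9, 86.7, 93.8]
ee_rot: [-179.9, 0.1, 82.2]
contact_force: [0.3, 0.3, -1.5]
finger_gap: 33.1
t: 25.75
tcp_pos: [467.0, -36.3, 137.9]
ee_rot: [179.8, -0.2, 82.7]
contact_force: [1.5, 0.8, -0.6]
finger_gap: 33.6
turn shares of 6: [ 0.03 -0.03  0.09]
tcp [467.  -36.3 137.9] rot [179.8  -0.2  82.7] F [ 1.5  0.8 -0.6] gap 33.6 t 25.75
shift shares of 40 (after turn): [-3.74  3.61  1.2 ]
```

```bash
python3 -m handwheel '[[[0,0,0.09,-0.75,0.72,0,20],[0,0,0,-0.75,0.72,0,20],[0,0,0,-0.75,0.72,0.1,20],[0,0,0,-0.75,0.72,0.2,20],[0,0,0,-0.6,0.65,0.2,20]]]' && python3 -c "
from h import *
go([597.2-7.5,-149.5-54.5,80],82.2)"
```

```text
t: 26.38
tcp_pos: [590.6, -204.5, 117.5]
ee_rot: [179.8, -0.2, 82.1]
contact_force: [0.8, -0.1, -0.7]
finger_gap: 33.4
turn shares of 6: [ 0.04 -0.04 -0.02]
tcp [ 590.6 -204.5  117.5] rot [179.8  -0.2  82.1] F [ 0.8 -0.1 -0.7] gap 33.4 t 26.375
shift shares of 40 (after turn): [ 0.01 -0.02  0.94]
```

```bash
python3 -m handwheel '[[[0,0,0,0,-0.02,0.5,20],[0,0,0,0,0,0.5,20],[0,0,0,0,0,0.4,20],[0,0,0,0,0,0.4,20],[0,0,0,0,0,0.3,20]]]' && python3 -c "
from h import *
go([597.2-7.5,-149.5-54.5,11],82.2)"
```

```text
t: 27.0
tcp_pos: [589.2, -203.2, 27.9]
ee_rot: [179.9, -0.3, 82.1]
contact_force: [0.1, -0.8, -1.5]
finger_gap: 33.5
turn shares of 6: [ 0.02 -0.05 -0.02]
tcp [ 589.2 -203.2   27.9] rot [179.9  -0.3  82.1] F [ 0.1 -0.8 -1.5] gap 33.5 t 27.0
shift shares of 40 (after turn): [-0.02  0.02  0.42]
```

```bash
python3 -m handwheel '[[[0,-0.05,0,0,0,0.18,20],[0,0,0,0,0,0.1,20],[0,0,0,0,0,0.06,20],[0,0,0,0,0,0.03,20],[0,0,0,0,0,0,20]]]'
```

```text
t: 27.62
tcp_pos: [589.7, -203.0, 12.4]
ee_rot: [179.8, 0.0, 82.1]
contact_force: [0.1, 0.6, -1.0]
finger_gap: 33.3
```

```bash
python3 -m handwheel '[[[0,0,0,0,0,0.03,20],[0,0,0,0,0,0.02,20],[0,0,0,0,0,0.02,20],[0,0,0,0,0,0,20],[0,0,0,0,0,0,20]]]'
```

```text
t: 28.25
tcp_pos: [590.2, -203.2, 10.2]
ee_rot: [179.8, 0.0, 82.1]
contact_force: [0.2, -0.6, -1.0]
finger_gap: 33.2
```

```bash
python3 -m handwheel '[[[0,0,0,0,0,0,45],[0,0,0,0,0,0,52],[0,0,0,0,0,0,52],[0,0,0,0,0,-0.3,52],[0,0,0,0,0,-0.5,52]]]' && python3 -m handwheel '[[[0,0,0,0,0,-0.8,52],[0,0,0,0,0,-0.9,52],[0,0,0,1,-0.4,-0.3,60],[0,0,0,1,-0.4,0,60],[0,0,0,1,-0.4,0,60]]]' && python3 - <<'E'
from h import *
im=bot.read_camera("top");im2=bot.read_camera("scene")
a=cv2.resize(im[165:300,220:500,::-1],None,fx=2,fy=2);b=im2[170:430,190:540,::-1];b=cv2.resize(b,(560,416))
cv2.imwrite("pics/c4.png",np.vstack([a,b])[:600])
go([577.5,103,100],82.2)
E
```

```text
t: 28.88
tcp_pos: [589.3, -203.0, 42.8]
ee_rot: [179.9, 0.0, 82.1]
contact_force: [0.1, -0.1, 0.4]
finger_gap: 51.9
t: 29.5
tcp_pos: [561.0, -80.3, 135.0]
ee_rot: [179.1, 0.1, 81.6]
contact_force: [0.3, 0.5, 0.0]
finger_gap: 59.9
turn shares of 6: [ 0.12 -0.01 -0.02]
tcp [560.5 -75.4 134.3] rot [ 1.793e+02 -1.000e-01  8.210e+01] F [0.6 0.1 0.1] gap 59.9 t 29.6
shift shares of 40 (after turn): [ 4.48 -0.19  0.86]
```

View pics/c4.png

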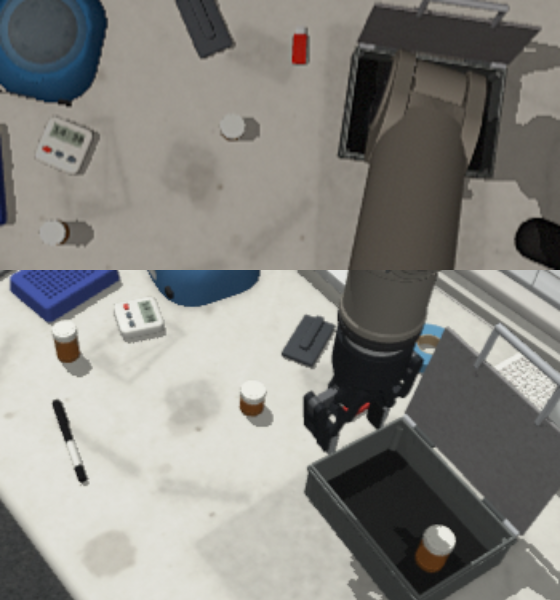

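Pot 2 stands upright in the case, at about (435,548) in the picture. Pots 1 and 3 have not moved, so pot 3 is next.

```bash
python3 -m handwheel '[[[0.1,0,0,0.8,-0.04,0,60],[0,0,0,0.9,-0.04,0,60],[0,0,0,0.9,-0.04,0.2,60],[0,0,0,0.9,-0.04,0.3,60],[0,0,0,0.6,0,0.3,60]]]' && python3 -m handwheel '[[[0,0,0,0,0,0.3,60],[0,0,0,0,0,0.2,60],[0,0,0,0,0,0,60],[0,0,0,0,0,0,60],[0,0,0,0,0,0,60]]]' && python3 - <<'E'
from h import *
go([577.5,103,5],82.2)
p=bot.get_state();im=bot.read_camera("wrist")
cv2.imwrite("pics/w7.png",im[100:430,130:510,::-1])
u,v=proj("wrist",[577.5,103,38],p);print(u,v)
c=im[int(v)-60:int(v)+60,int(u)-60:int(u)+60];hs=cv2.cvtColor(c,cv2.COLOR_RGB2HSV)
a=((hs[...,1]>150)&(hs[...,0]<15)).astype(np.uint8);ys,xs=np.nonzero(a);print("amber",xs.mean()+int(u)-60,ys.min()+int(v)-60,xs.min()+int(u)-60,xs.max()+int(u)-60)
print(proj("wrist",[577.5-.136*0,103+17,0],p))
E
```

```text
t: 30.22
tcp_pos: [581.6, 87.3, 109.8]
ee_rot: [179.3, -0.2, 81.6]
contact_force: [0.0, -0.3, 0.3]
finger_gap: 59.8
t: 30.85
tcp_pos: [582.3, 82.8, 89.2]
ee_rot: [179.3, -0.1, 81.4]
contact_force: [-0.5, 0.1, -0.5]
finger_gap: 59.9
turn shares of 6: [ 0.12 -0.01 -0.13]
tcp [582.3  82.8  89.2] rot [ 1.793e+02 -1.000e-01  8.140e+01] F [-0.5  0.1 -0.5] gap 59.9 t 30.85
shift shares of 40 (after turn): [ 0.48 -0.19  2.11]
296.90947291929433 224.119209987582
amber 302.5123966942149 184 282 324
(np.float64(294.70304149535315), np.float64(181.83281993070545))
```

```bash
python3 -m handwheel '[[[0.12,0,-0.13,0.48,-0.14,0,60],[0,0,0,0,0,0.4,60],[0,0,0,0,0,0.4,60],[0,0,0,0,0,0.3,60],[0,0,0,0,0,0.1,60]]]' && python3 -c "
from h import *
go([579,103,5],82.2)"
```

```text
t: 31.52
tcp_pos: [579.0, 104.9, 37.4]
ee_rot: [-179.9, -0.1, 82.3]
contact_force: [-0.3, 0.3, -0.1]
finger_gap: 60.1
turn shares of 6: [-0.01 -0.01  0.02]
tcp [579.  104.9  37.4] rot [-1.799e+02 -1.000e-01  8.230e+01] F [-0.3  0.3 -0.1] gap 60.1 t 31.525
shift shares of 40 (after turn): [-0.05  0.01  0.81]
```

```bash
python3 -m handwheel '[[[0,0,0,-0.05,0.01,0.35,60],[0,0,0,0,0,0.25,60],[0,0,0,0,0,0.15,60],[0,0,0,0,0,0.04,60],[0,0,0,0,0,0,60]]]' && python3 -c "
from h import *
go([579,103,4],82.2)"
```

```text
t: 32.15
tcp_pos: [579.3, 101.9, 3.4]
ee_rot: [-179.9, -0.0, 82.2]
contact_force: [-0.2, -1.0, 0.2]
finger_gap: 59.7
turn shares of 6: [-0.01 -0.01  0.01]
tcp [579.3 101.9   3.4] rot [-179.9   -0.    82.2] F [-0.2 -1.   0.2] gap 59.7 t 32.15
shift shares of 40 (after turn): [ 0.03 -0.01 -0.02]
```

```bash
python3 -m handwheel '[[[0,0,0,0.02,0,0,40],[0,0,0,0,0,0,25],[0,0,0,0,0,0,20],[0,0,0,0,0,0,20],[0,0,0,0,0,0,20]]]' 30 && python3 -m handwheel '[[[0,0,0,0,0,-0.5,20],[0,0,0,0,0,-0.8,20],[0,0,0,0,0,-0.9,20],[0,0,0,0,0,-0.6,20],[0,0,0,-0.6,0,0,20]]]' && python3 -m handwheel '[[[0,0,0,-0.9,0,0,20],[0,0,0,-0.9,0,0,20],[0,0,0,-0.9,0,0,20],[0,0,0,-0.9,0,0,20],[0,0,0,-0.9,0,0,20]]]' && python3 -c "
from h import *
go([597.2,-149.5,90],82.2)"
```

```text
t: 32.78
tcp_pos: [579.9, 103.2, 4.3]
ee_rot: [180.0, -0.1, 82.3]
contact_force: [-0.2, 0.2, -1.2]
finger_gap: 33.0
t: 33.4
tcp_pos: [577.5, 80.2, 124.3]
ee_rot: [179.8, -0.2, 82.4]
contact_force: [0.5, -0.7, -0.1]
finger_gap: 33.6
t: 34.02
tcp_pos: [547.8, -110.3, 123.5]
ee_rot: [180.0, -0.1, 82.2]
contact_force: [0.6, -0.7, -0.1]
finger_gap: 33.3
turn shares of 6: [ 0.   -0.01  0.  ]
tcp [ 547.8 -110.3  123.5] rot [ 1.80e+02 -1.00e-01  8.22e+01] F [ 0.6 -0.7 -0.1] gap 33.3 t 34.025
shift shares of 40 (after turn): [-0.8   1.36  0.84]
```

```bash
python3 -m handwheel '[[[0,0,0,-0.4,0.7,0,20],[0,0,0,-0.35,0.6,0,20],[0,0,0,0,0,0.3,20],[0,0,0,0,0,0.3,20],[0,0,0,0,0,0,20]]]' && python3 -c "
from h import *
go([597.2,-149.5,11],82.2)"
```

```text
t: 34.65
tcp_pos: [587.3, -158.4, 96.4]
ee_rot: [-179.6, 0.1, 81.5]
contact_force: [0.0, -0.4, -0.8]
finger_gap: 32.7
turn shares of 6: [-0.07  0.02 -0.12]
tcp [ 587.3 -158.4   96.4] rot [-1.796e+02  1.000e-01  8.150e+01] F [ 0.  -0.4 -0.8] gap 32.7 t 34.65
shift shares of 40 (after turn): [0.25 0.21 2.14]
```

```bash
python3 -m handwheel '[[[0,0,-0.1,0.25,0.21,0,20],[0,0,0,0,0,0.4,20],[0,0,0,0,0,0.4,20],[0,0,0,0,0,0.4,20],[0,0,0,0,0,0.3,20]]]' && python3 -c "
from h import *
go([597.2,-149.5,11],82.2)"
```

```text
t: 35.28
tcp_pos: [597.2, -147.1, 32.7]
ee_rot: [-179.6, 0.1, 82.3]
contact_force: [-0.4, -1.0, -1.5]
finger_gap: 33.4
turn shares of 6: [-0.07  0.01  0.01]
tcp [ 597.2 -147.1   32.7] rot [-1.796e+02  1.000e-01  8.230e+01] F [-0.4 -1.  -1.5] gap 33.4 t 35.275
shift shares of 40 (after turn): [-0.06  0.01  0.54]
```

```bash
python3 -m handwheel '[[[-0.07,0,0,-0.03,0,0.25,20],[0,0,0,0,0,0.15,20],[0,0,0,0,0,0.08,20],[0,0,0,0,0,0.02,20],[0,0,0,0,0,0,20]]]' && python3 -m handwheel '[[[0,0,0,0,0,0.03,20],[0,0,0,0,0,0.02,20],[0,0,0,0,0,0.01,20],[0,0,0,0,0,0,20],[0,0,0,0,0,0,20]]]'
```

```text
t: 35.9
tcp_pos: [596.6, -149.0, 10.7]
ee_rot: [180.0, 0.1, 82.2]
contact_force: [-0.4, -0.5, -0.6]
finger_gap: 33.3
t: 36.52
tcp_pos: [597.3, -149.0, 9.0]
ee_rot: [179.9, 0.1, 82.2]
contact_force: [-0.0, 0.0, -0.2]
finger_gap: 33.3
```

```bash
python3 -m handwheel '[[[0,0,0,0,0,0,45],[0,0,0,0,0,0,52],[0,0,0,0,0,0,52],[0,0,0,0,0,-0.3,52],[0,0,0,0,0,-0.5,52]]]' && python3 -m handwheel '[[[0,0,0,0,0,-0.8,52],[0,0,0,0,0,-0.9,52],[0,0,0,1,-0.5,-0.3,60],[0,0,0,1,-0.5,0,60],[0,0,0,1,-0.5,0,60]]]' && python3 -m handwheel '[[[0,0,0,1,-0.5,0,60],[0,0,0,1,-0.5,0,60],[0,0,0,1,-0.5,0,60],[0,0,0,1,-0.5,0,60],[0,0,0,1,-0.5,0,60]]]' && python3 - <<'E'
from h import *
im=bot.read_camera("top");im2=bot.read_camera("scene")
a=cv2.resize(im[165:300,220:500,::-1],None,fx=2,fy=2);b=im2[170:430,190:540,::-1];b=cv2.resize(b,(560,416))
cv2.imwrite("pics/c5.png",np.vstack([a,b])[:600])
go([434.7,338.9,100],82.2)
E
```

```text
t: 37.15
tcp_pos: [596.5, -148.9, 41.7]
ee_rot: [-180.0, 0.1, 82.2]
contact_force: [-0.1, 1.1, 1.2]
finger_gap: 51.9
t: 37.78
tcp_pos: [556.6, -24.3, 133.9]
ee_rot: [179.3, 0.1, 81.7]
contact_force: [0.5, 1.1, 0.8]
finger_gap: 60.1
t: 38.4
tcp_pos: [486.3, 194.9, 140.9]
ee_rot: [178.8, -0.4, 81.5]
contact_force: [0.6, 0.1, -0.5]
finger_gap: 59.8
turn shares of 6: [ 0.19 -0.08 -0.03]
tcp [485.  199.4 140.6] rot [178.9  -0.5  82. ] F [-0.9 -0.4 -0.4] gap 59.8 t 38.5
shift shares of 40 (after turn): [ 3.28 -1.72  1.01]
```

View pics/c5.png

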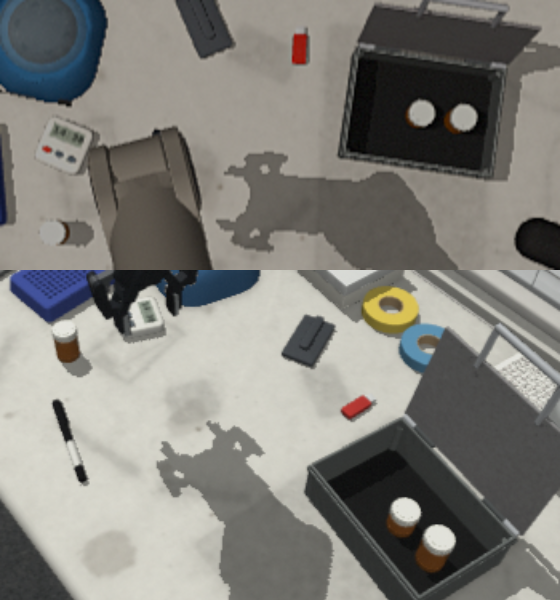

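Both packed pots stand upright, at (421,113) and (461,118) in the top half. Pot 1 is still in place and is next.

```bash
python3 -m handwheel '[[[0.2,-0.1,0,0.8,-0.45,0,60],[0,0,0,0.8,-0.45,0.2,60],[0,0,0,0.8,-0.45,0.3,60],[0,0,0,0.6,-0.35,0.2,60],[0,0,0,0,0,0,60]]]' && python3 - <<'E'
from h import *
go([434.7,338.9,5],82.2)
p=bot.get_state();im=bot.read_camera("wrist")
cv2.imwrite("pics/w8.png",im[100:430,130:510,::-1])
u,v=proj("wrist",[434.7,338.9,54],p);print(u,v)
c=im[int(v)-60:int(v)+60,int(u)-60:int(u)+60];hs=cv2.cvtColor(c,cv2.COLOR_RGB2HSV)
a=((hs[...,1]>150)&(hs[...,0]<15)).astype(np.uint8);ys,xs=np.nonzero(a);print("amber",xs.mean()+int(u)-60,ys.min()+int(v)-60)
w=(c.min(2)>225).astype(np.uint8);n,l,s,ce=cv2.connectedComponentsWithStats(w);print([(s[i].tolist(),(ce[i]+[int(u)-60,int(v)-60]).round(1)) for i in range(1,n) if s[i,4]>60])
print(proj("wrist",[434.7,338.9+17,0],p))
E
```

```text
t: 39.12
tcp_pos: [436.2, 330.5, 118.6]
ee_rot: [179.8, -0.2, 81.9]
contact_force: [0.6, -0.4, 0.8]
finger_gap: 59.8
turn shares of 6: [ 0.04 -0.04 -0.06]
tcp [436.2 330.5 118.6] rot [179.8  -0.2  81.9] F [ 0.6 -0.4  0.8] gap 59.8 t 39.125
shift shares of 40 (after turn): [ 0.2  -0.07  2.84]
307.601139871765 236.2598937183235
amber 309.5325443786982 194
[]
(np.float64(305.3662526125276), np.float64(190.7041674057184))
```

```bash
python3 -m handwheel '[[[0,0,0,0.2,-0.02,0,60],[0,0,0,0,0,0.5,60],[0,0,0,0,0,0.5,60],[0,0,0,0,0,0.4,60],[0,0,0,0,0,0.2,60]]]' && python3 -c "
from h import *
go([436,338.5,5],82.2)"
```

```text
t: 39.8
tcp_pos: [443.8, 334.6, 57.4]
ee_rot: [179.4, -0.5, 81.2]
contact_force: [0.3, 0.2, -0.9]
finger_gap: 60.1
turn shares of 6: [ 0.1  -0.08 -0.16]
tcp [443.8 334.6  57.4] rot [179.4  -0.5  81.2] F [ 0.3  0.2 -0.9] gap 60.1 t 39.8
shift shares of 40 (after turn): [ 0.07 -0.21  1.31]
```

```bash
python3 -m handwheel '[[[0.1,-0.08,-0.16,0.07,-0.21,0,60],[0,0,0,0,0,0.35,60],[0,0,0,0,0,0.35,60],[0,0,0,0,0,0.2,60],[0,0,0,0,0,0,60]]]' && python3 -c "
from h import *
go([436,338.5,5],82.2)"
```

```text
t: 40.42
tcp_pos: [435.6, 339.0, 19.2]
ee_rot: [-180.0, 0.0, 82.3]
contact_force: [-0.9, -0.1, 0.7]
finger_gap: 59.9
turn shares of 6: [-0.01  0.    0.01]
tcp [435.6 339.   19.2] rot [-180.     0.    82.3] F [-0.9 -0.1  0.7] gap 59.9 t 40.425
shift shares of 40 (after turn): [-0.01  0.01  0.35]
```

```bash
python3 -m handwheel '[[[0,0,0,0,0,0.2,60],[0,0,0,0,0,0.12,60],[0,0,0,0,0,0,60],[0,0,0,0,0,0,30],[0,0,0,0,0,0,20]]]' 30 && python3 -m handwheel '[[[0,0,0,0,0,0,20],[0,0,0,0,0,0,20],[0,0,0,0,0,-0.6,20],[0,0,0,0,0,-0.8,20],[0,0,0,0,0,-0.8,20]]]' 30 && python3 -m handwheel '[[[0,0,0,0,0,-0.6,20],[0,0,0,0,0,-0.4,20],[0,0,0,-0.9,0.6,0,20],[0,0,0,-0.9,0.6,0,20],[0,0,0,-0.9,0.6,0,20]]]' && python3 -c "
from h import *
go([604.3,-98,120],82.2)"
```

```text
t: 41.05
tcp_pos: [436.2, 339.2, 6.1]
ee_rot: [180.0, -0.0, 82.2]
contact_force: [0.7, 0.8, -1.3]
finger_gap: 33.3
t: 41.68
tcp_pos: [434.4, 337.7, 93.9]
ee_rot: [-179.8, 0.2, 82.2]
contact_force: [-0.2, -0.6, 0.1]
finger_gap: 33.4
t: 42.3
tcp_pos: [491.9, 223.8, 137.3]
ee_rot: [-179.9, -0.0, 82.8]
contact_force: [0.3, 0.7, -0.3]
finger_gap: 33.1
turn shares of 6: [-0.02 -0.01  0.1 ]
tcp [491.9 223.8 137.3] rot [-179.9   -0.    82.8] F [ 0.3  0.7 -0.3] gap 33.1 t 42.3
shift shares of 40 (after turn): [-7.59  3.88  0.43]
```

```bash
python3 -m handwheel '[[[0,0,0.1,-0.9,0.47,0,20],[0,0,0,-0.9,0.47,0,20],[0,0,0,-0.9,0.47,0,20],[0,0,0,-0.9,0.47,0,20],[0,0,0,-0.9,0.47,0,20]]]' && python3 -m handwheel '[[[0,0,0,-0.9,0.47,0,20],[0,0,0,-0.9,0.47,0,20],[0,0,0,-0.6,0.2,0,20],[0,0,0,0,0,0,20],[0,0,0,0,0,0,20]]]' && python3 -c "
from h import *
go([604.3,-98,90],82.2)"
```

```text
t: 42.92
tcp_pos: [561.7, 26.3, 135.9]
ee_rot: [-179.8, 0.0, 82.2]
contact_force: [-0.5, 0.3, -1.3]
finger_gap: 33.4
t: 43.55
tcp_pos: [593.4, -81.4, 134.2]
ee_rot: [-179.6, 0.1, 81.9]
contact_force: [-0.2, 0.1, -0.9]
finger_gap: 33.5
turn shares of 6: [-0.07  0.02 -0.05]
tcp [593.4 -81.4 134.2] rot [-1.796e+02  1.000e-01  8.190e+01] F [-0.2  0.1 -0.9] gap 33.5 t 43.55
shift shares of 40 (after turn): [-0.37  0.33  1.11]
```

```bash
python3 -m handwheel '[[[0,0,0,-0.37,0.33,0,20],[0,0,0,0,0,0,20],[0,0,0,0,0,0.4,20],[0,0,0,0,0,0.4,20],[0,0,0,0,0,0,20]]]' && python3 -c "
from h import *
go([604.3,-98,12],82.2)"
```

```text
t: 44.18
tcp_pos: [604.3, -94.8, 98.8]
ee_rot: [-179.5, 0.0, 82.2]
contact_force: [-0.2, -0.1, -0.9]
finger_gap: 33.0
turn shares of 6: [-0.09  0.    0.  ]
tcp [604.3 -94.8  98.8] rot [-179.5    0.    82.2] F [-0.2 -0.1 -0.9] gap 33.0 t 44.175
shift shares of 40 (after turn): [-0.08  0.01  2.17]
```

```bash
python3 -m handwheel '[[[-0.09,0,0,-0.08,0.01,0.2,20],[0,0,0,0,0,0.5,20],[0,0,0,0,0,0.5,20],[0,0,0,0,0,0.4,20],[0,0,0,0,0,0,20]]]' && python3 -c "
from h import *
go([604.3,-98,12],82.2)"
```

```text
t: 44.8
tcp_pos: [603.3, -98.0, 29.2]
ee_rot: [-179.9, 0.0, 82.2]
contact_force: [-0.4, -1.1, -0.5]
finger_gap: 33.3
turn shares of 6: [-0.01  0.01  0.  ]
tcp [603.3 -98.   29.2] rot [-179.9    0.    82.2] F [-0.4 -1.1 -0.5] gap 33.3 t 44.8
shift shares of 40 (after turn): [0.   0.02 0.43]
```

```bash
python3 -m handwheel '[[[0,0,0,0,0.02,0.2,20],[0,0,0,0,0,0.12,20],[0,0,0,0,0,0.06,20],[0,0,0,0,0,0.02,20],[0,0,0,0,0,0,20]]]' && python3 -m handwheel '[[[0,0,0,0,0,0.03,20],[0,0,0,0,0,0.01,20],[0,0,0,0,0,0,20],[0,0,0,0,0,0,20],[0,0,0,0,0,0,20]]]'
```

```text
t: 45.42
tcp_pos: [605.5, -98.3, 13.4]
ee_rot: [179.9, 0.0, 82.2]
contact_force: [1.0, -0.3, -1.0]
finger_gap: 33.4
t: 46.05
tcp_pos: [605.8, -98.3, 12.2]
ee_rot: [179.9, 0.0, 82.2]
contact_force: [0.6, 0.7, -0.0]
finger_gap: 33.4
```

```bash
python3 -m handwheel '[[[0,0,0,0,0,0.03,20],[0,0,0,0,0,0,20],[0,0,0,0,0,0,45],[0,0,0,0,0,0,52],[0,0,0,0,0,0,52]]]' && python3 -m handwheel '[[[0,0,0,0,0,-0.3,52],[0,0,0,0,0,-0.7,52],[0,0,0,0,0,-0.9,52],[0,0,0,0.4,-0.6,-0.9,30],[0,0,0,0.4,-0.6,-0.9,30]]]' && python3 -m handwheel '[[[0,0,0,0.4,-0.6,-0.9,30],[0,0,0,0,-0.6,-0.9,30],[0,0,0,0,-0.6,-0.9,30],[0,0,0,0,-0.6,-0.6,30],[0,0,0,0,0,0,30]]]' && python3 - <<'E'
from h import *
im=bot.read_camera("top");im2=bot.read_camera("scene")
a=cv2.resize(im[165:300,220:500,::-1],None,fx=2,fy=2);b=im2[170:430,190:540,::-1];b=cv2.resize(b,(560,416))
cv2.imwrite("pics/c6.png",np.vstack([a,b])[:600])
go([702,-164,300],82.2)
E
```

```text
t: 46.68
tcp_pos: [606.2, -98.4, 11.2]
ee_rot: [179.8, 0.0, 82.2]
contact_force: [0.7, -0.6, -0.7]
finger_gap: 52.4
t: 47.3
tcp_pos: [561.6, -61.1, 163.8]
ee_rot: [179.9, 0.1, 82.0]
contact_force: [0.4, 1.1, 0.6]
finger_gap: 30.1
t: 47.92
tcp_pos: [465.7, -30.4, 305.5]
ee_rot: [179.5, -0.3, 82.1]
contact_force: [-0.1, 0.3, -0.4]
finger_gap: 30.2
turn shares of 6: [ 0.06 -0.03 -0.02]
tcp [466.1 -30.3 303.7] rot [179.6  -0.2  82.1] F [ 0.1 -0.8  0.3] gap 30.0 t 48.025
shift shares of 40 (after turn): [-2.51  6.3   0.09]
```

View pics/c6.png

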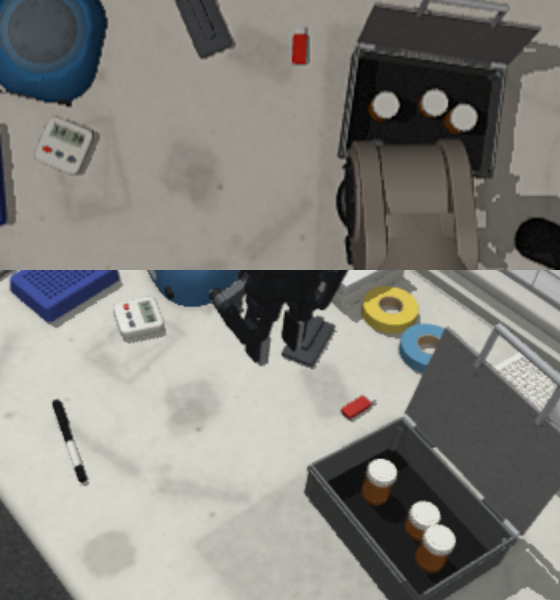

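All three pots stand upright in the case, at top (385,105), (434,103) and (461,118). The short one shifted slightly, most likely the announced knock, but it is still upright. Now the lid.

```bash
python3 -m handwheel '[[[0,0,0,-0.4,0.9,-0.1,30],[0,0,0,-0.36,0.9,0,30],[0,0,0,-0.36,0.9,0,30],[0,0,0,-0.36,0.9,0,30],[0,0,0,-0.36,0.9,0,30]]]' && python3 -m handwheel '[[[0,0,0,-0.36,0.9,0,30],[0,0,0,-0.2,0.6,0,30],[0,0,0,0,0,0,30],[0,0,0,0,0,0,30],[0,0,0,0,0,0,30]]]' && python3 -c "
from h import *
go([702,-164,285],82.2)"
```

```text
t: 48.65
tcp_pos: [639.2, -129.1, 300.8]
ee_rot: [-179.9, -0.0, 82.4]
contact_force: [-0.4, 0.4, 0.1]
finger_gap: 30.1
t: 49.28
tcp_pos: [698.1, -163.0, 289.6]
ee_rot: [-179.1, 0.3, 82.2]
contact_force: [-0.0, 0.5, 0.1]
finger_gap: 30.2
turn shares of 6: [-0.14  0.05  0.01]
tcp [ 698.1 -163.   289.6] rot [-179.1    0.3   82.2] F [-0.   0.5  0.1] gap 30.2 t 49.275
shift shares of 40 (after turn): [-0.01  0.1   0.11]
```

```bash
python3 -m handwheel '[[[-0.14,0.05,0,0,0.1,0,30],[0,0,0,0,0,0.3,30],[0,0,0,0,0,0.4,30],[0,0,0,0,0,0.3,30],[0,0,0,0,0,0,30]]]' && python3 -m handwheel '[[[0,0,0,0,0,0.05,30],[0,0,0,0,0,0,8],[0,0,0,0,0,0,0],[0,0,0,0,0,0,0],[0,0,0,0,0,0,0]]]' 25 && python3 -c "
from h import *
go([480,-133,66.5],82.2)"
```

```text
t: 49.9
tcp_pos: [701.1, -161.9, 246.6]
ee_rot: [-180.0, -0.1, 82.3]
contact_force: [-0.8, 0.4, -0.3]
finger_gap: 30.3
t: 50.52
tcp_pos: [701.6, -162.1, 245.0]
ee_rot: [179.9, -0.1, 82.3]
contact_force: [0.4, -0.1, -2.4]
finger_gap: 8.9
turn shares of 6: [ 0.01 -0.02  0.02]
tcp [ 701.6 -162.1  245. ] rot [ 1.799e+02 -1.000e-01  8.230e+01] F [ 0.4 -0.1 -2.4] gap 8.9 t 50.525
shift shares of 40 (after turn): [-0.03 -5.59  4.46]
```

```bash
python3 -m handwheel '[[[0,0,0,0,-0.5,-0.05,0],[0,0,0,0,-0.7,0,0],[0,0,0,0,-0.7,0.1,0],[0,0,0,0,-0.7,0.2,0],[0,0,0,0,0,0,0]]]' && python3 -c "
from h import *
go([480,-133,66.5],82.2)"
```

```text
t: 51.15
tcp_pos: [601.4, -148.3, 236.4]
ee_rot: [179.2, -0.1, 82.4]
contact_force: [0.3, -1.1, -6.3]
finger_gap: 8.8
turn shares of 6: [ 0.14 -0.01  0.03]
tcp [ 601.4 -148.3  236.4] rot [ 1.792e+02 -1.000e-01  8.240e+01] F [ 0.3 -1.1 -6.3] gap 8.8 t 51.15
shift shares of 40 (after turn): [-0.03 -3.06  4.25]
```

```bash
python3 -m handwheel '[[[0.1,0,0,0,-0.62,0.38,0],[0,0,0,0,-0.65,0.48,0],[0,0,0,0,-0.58,0.6,0],[0,0,0,0,-0.48,0.68,0],[0,0,0,0,0,0,0]]]' && python3 -c "
from h import *
go([480,-133,66.5],82.2)"
```

```text
t: 51.78
tcp_pos: [510.4, -135.8, 158.7]
ee_rot: [179.8, -0.5, 82.3]
contact_force: [0.7, 0.6, -3.4]
finger_gap: 8.9
turn shares of 6: [ 0.03 -0.09  0.02]
tcp [ 510.4 -135.8  158.7] rot [179.8  -0.5  82.3] F [ 0.7  0.6 -3.4] gap 8.9 t 51.775
shift shares of 40 (after turn): [-0.03 -0.76  2.3 ]
```

```bash
python3 -m handwheel '[[[0,-0.08,0,0,-0.32,0.56,0],[0,0,0,0,-0.24,0.6,0],[0,0,0,0,-0.13,0.5,0],[0,0,0,0,-0.05,0.3,0],[0,0,0,0,0,0,0]]]' && python3 -c "
from h import *
go([479.5,-133,53.5],82.2)"
```

```text
t: 52.4
tcp_pos: [481.9, -132.0, 81.9]
ee_rot: [-179.5, -0.2, 82.3]
contact_force: [-4.5, 1.1, -1.1]
finger_gap: 8.8
turn shares of 6: [-0.08 -0.04  0.02]
tcp [ 481.9 -132.    81.9] rot [-179.5   -0.2   82.3] F [-4.5  1.1 -1.1] gap 8.8 t 52.4
shift shares of 40 (after turn): [-0.03 -0.05  0.71]
```

```bash
python3 -m handwheel '[[[0,0,0,0,-0.03,0.2,0],[0,0,0,0,-0.03,0.15,0],[0,0,0,0,0,0.1,0],[0,0,0,0,0,0.06,0],[0,0,0,0,0,0,0]]]' && python3 -m handwheel '[[[0,0,0,0,0,0.05,0],[0,0,0,0,0,0.04,0],[0,0,0,0,0,0.03,0],[0,0,0,0,0,0.03,0],[0,0,0,0,0,0.03,0]]]'
```

```text
t: 53.02
tcp_pos: [479.8, -131.6, 64.0]
ee_rot: [-179.0, -0.4, 82.3]
contact_force: [-5.0, 0.1, -1.9]
finger_gap: 8.9
t: 53.65
tcp_pos: [479.4, -131.5, 59.9]
ee_rot: [-178.4, -0.6, 82.4]
contact_force: [-7.5, 1.5, 2.2]
finger_gap: 8.6
```

```bash
python3 -m handwheel '[[[0,0,0,0,-0.03,0.06,0],[0,0,0,0,0,0.05,0],[0,0,0,0,0,0.05,0],[0,0,0,0,0,0.05,0],[0,0,0,0,0,0.05,0]]]'
```

```text
t: 54.28
tcp_pos: [479.2, -131.4, 52.7]
ee_rot: [-178.1, -0.8, 82.4]
contact_force: [-9.8, 2.5, 18.2]
finger_gap: 8.5
```

The vertical force rose to 18 N at the expected shut height. I release and check.

```bash
python3 -m handwheel '[[[0,0,0,0,0,0,0],[0,0,0,0,0,0,28],[0,0,0,0,0,0,28],[0,0,0,0,0,0,28],[0,0,0,0,0,-0.4,28]]]' && python3 -m handwheel '[[[0,0,0,0,0,-0.7,28],[0,0,0,0,0,-0.9,28],[0,0,0,0.9,-0.4,-0.9,28],[0,0,0,0.9,-0.4,-0.5,28],[0,0,0,0.9,-0.4,0,28]]]' && python3 -m handwheel '[[[0,0,0,0.9,-0.4,0,28],[0,0,0,0.9,-0.4,0,28],[0,0,0,0.9,0,0,28],[0,0,0,0.9,0,0,28],[0,0,0,0,0,0,28]]]' && python3 - <<'E'
from h import *
im=bot.read_camera("top");im2=bot.read_camera("scene")
a=cv2.resize(im[165:300,370:500,::-1],None,fx=3,fy=3,interpolation=cv2.INTER_CUBIC);b=cv2.resize(im2[250:400,360:520,::-1],None,fx=2.5,fy=2.5,interpolation=cv2.INTER_CUBIC)
print(a.shape,b.shape);o=np.zeros((405,800,3),np.uint8);o[:405,:390]=a;o[:375,395:795]=b
cv2.imwrite("pics/c7.png",o);go([0,0,0])
E
```

```text
t: 54.9
tcp_pos: [485.4, -132.8, 71.5]
ee_rot: [-178.4, -0.8, 82.5]
contact_force: [0.2, 1.0, -0.0]
finger_gap: 27.8
t: 55.52
tcp_pos: [457.9, -23.1, 204.1]
ee_rot: [-178.9, -0.8, 82.0]
contact_force: [0.3, 0.1, -0.6]
finger_gap: 28.1
t: 56.15
tcp_pos: [446.4, 130.7, 213.4]
ee_rot: [-179.3, -1.2, 82.1]
contact_force: [-0.1, 0.2, -0.1]
finger_gap: 28.1
(405, 390, 3) (375, 400, 3)
tcp [446.2 127.6 213. ] rot [-179.2   -1.2   81.9] F [ 0.1 -0.2  0.1] gap 28.3 t 56.25
shift shares of 40 (after turn): [ -4.84 -10.52   5.37]
```

View pics/c7.png

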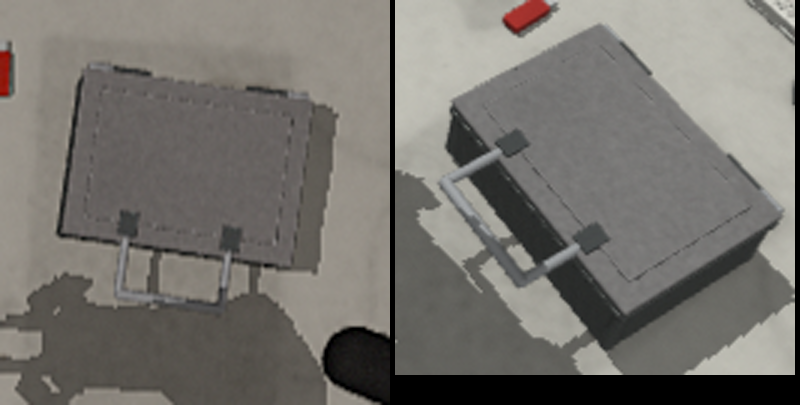

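```bash
python3 - <<'E'
from h import *
for t,s in(((119,296),(446,184)),((221,307),(522,280))):
    x,e=tri(("top",370+t[0]/3,165+t[1]/3),("scene",360+(s[0]-395)/2.5,250+s[1]/2.5));print(x.round(1),round(e,1))
E
```

```text
[483.4 -90.7  68.4] 1.9
[ 473.9 -178.2   68. ] 0.5
```

```bash
python3 -c "
from plant import bot
print(bot.job_done())"
```

```text
the job is handed in; nothing more can be done
None
```

The job is handed in: three pots were there (two tall, one short), and all are packed in the case with the lid down. It took about 56 s of the 210 s allowed.

- **Caps:** I pressed each cap while its pot stood on the bench. The fingertips stopped at 54.4 and 53.4 mm on the tall pots and 38.0 mm on the short one, which match the home heights.
- **Packing:** I opened the lid to about 1.73 rad, then stood each pot on the case floor. The last picture before closing showed all three upright and the timer, marker, memory stick and paddle in place.
- **Lid:** I lowered it by the bar until it met the rim at about 18 N. After release, the two-camera check put the bar at 68 mm against 67 mm expected, which is shut within the measuring error.

These things did not go cleanly or were not checked:
- **First cap:** while I was pressing it further, the fingers slid sideways off the cap. The pot stayed upright and in place.
- **Second cap:** the press peaked at about 78 N at the wrist, through the fingertips. That is under the 120 N wrist limit, but harder than I meant.
- **Short pot:** it had shifted slightly inside the case when I checked, and it was still upright. I took this for the announced knock and left it.
- **Not checked:** I did not measure the caps again once the pots were in the case. I also never checked the petri dish separately, but no move took the arm near it.

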